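# Sweep the good tablets into the counting tray's trough and shut the cover

### The arm

A 6-joint arm with a two-finger parallel gripper is mounted at the origin on a cart in front of the work surface, level with it; the furniture and walls round the work are solid. World frame = base frame: x ahead of the robot, y to its left, z up, the work surface at z = 0. Lengths are in mm, angles in degrees, forces in N, time in s.
With the tool pointing down it reaches from about 350 to 850 mm from the base axis. Payload 8.1 kg.
Tool frame: the origin (TCP) lies between the finger pads; the fingertips stand 22 mm ahead of it and the grasp point (between the pads) lies 3 mm ahead of it; z points along the fingers, y is the line along which they close (so a half turn about z gives the same grasp; the last joint's range is limited). The gripper opens to 85 mm and grips with 20 to 120 N. Pads are 22 mm wide; open, the fingers measure 114 mm over their backs; the gripper's body (76 mm by 85 mm) begins 54 mm behind the grasp point. The pads swing forward as they close: fully open they stand 13 mm farther back than shut.
Start: joints at [-77.831, 7.471, 85.268, -0, 87.261, -4.893], TCP at [176.071, -573.589, 253.292] pointing down, gripper open.
Joint ranges: [-169.43, 169.43], [-51.17, 129.36], [1.28, 143.12], [-76.62, 256.62], [0, 156.53], [-152.29, 152.29]. Speed limits (degrees/s): [136.94, 136.94, 159.86, 180, 180, 180].

### API

Orientations are given as [roll, pitch, yaw] about the fixed x, y, z axes, in that order (R = Rz(yaw) Ry(pitch) Rx(roll)).
In Python, from bench import r, vision gives the robot as it stands.
- The arm moves only by the tool step_arm, never from a script. Its argument "targets" is a list that holds one entry, the list of rows, each a list of 6 numbers: the shift along the world's x, y, z in mm, then the turn, a rotation vector about the world's x, y, z in rad. In form: [[[x, y, z, rx, ry, rz], ...]]. A call has 1 to 12 rows; each row is the pose to reach, as a shift and turn from the pose commanded when the call began; what a row does not reach only later rows make up. A row lasts 1/12 s, in which the tool goes at most 41.7 mm and 7.16 degrees, less where a joint would pass 70% of its speed; a pose out of reach is approached as far as the arm can. A call with a gripper value outside its range is refused whole. "fingers" is the gripper's target within -1 to 1 (shut at 1, half-way at 0, fully open at -1), set as the call begins (left out, the last holds). The fingers move at their own pace and stop on an object; "newtons" is the grip in N (left out, the last holds). Time passes only in rows, so rows that repeat a pose let the fingers close. It gives the time, the measured TCP pose, the force, the opening and the grip force at its end, in the units of the state.
- r.sense(): the state, without advancing time (a new reading comes with each control period).
- vision.snapshot(name): name is "scene" or "side" or "wrist"; returns a dict with "img" (400x640x3 uint8, blue, green, red), "mtx" (3x3 intrinsics, pixels), "D" ([k1, k2, p1, p2, k3] as OpenCV has them; the pictures are not rectified), "eye" and "attitude" of the camera in the world. Camera axes: x right, y up, looking along -z (the intrinsics and any distortion apply to the point x, -y, -z); pixel columns grow to the right and rows downward; lengths in mm; the calibration is good to about 2 mm. A picture is of the moment at which its call begins. There is no depth.
- r.hand_in(): hands the job in; it is judged then, once.
The state is a dict: "time": time; "joint_pos": joint angles; "qd": joint speeds; "joint_efforts": joint torques, N m; "tool_pos": TCP position; "tcp_rot": TCP orientation; "ft_force": force on the tool from outside, world axes, zero at the start; "wrist_torque": the same for the moment, N m; "finger_gap": finger opening in mm; "grip_force": force on a finger pad.
Only numpy, scipy, OpenCV 4.12 (cv2) and the standard library are available. Lean on these libraries where they do the work, as an engineer would, in place of code of your own. Each camera call takes 0.05 s, during which the arm holds its last target. There are 200 camera calls.

### The job

Sweep the four white tablets across the blue counting tray with the fingertips so that they drop into the trough along its far side, and leave the two brown off-colour tablets lying on the deck. Then swing the white trough cover over with the fingertips and press it fully shut. Do not pick up any tablet, and leave the other things on the bench where they are.

Things in the scene. Friction and masses are not known exactly. Their poses are not given: they have to be found in the camera images.
- tray: blue tablet counting tray, 178 mm deep (x) by 244 mm wide (y); it cannot slide. Origin: centre of its underside, at bench height; x points from the near rim to the far side, z up. A raised flat deck takes up the near part, a sunken trough the far part. A rim 4 mm thick and 34 mm high (6 mm above the deck) runs along the deck's near side and both ends.
- deck_edge (a point): middle of the deck's far edge (tray frame x +45, y 0, z +28 mm), axes as the tray's. The deck is flat, 28 mm above the bench, and spans tray x -85 to +45 mm, y -118 to +118 mm. This far edge has no rim: the deck drops straight into the trough.
- trough (a point): middle of the trough's floor (tray frame x +64, y 0, z +8 mm), axes as the tray's. The trough spans tray x +45 to +83 mm, y -118 to +118 mm; its floor is 8 mm above the bench, 20 mm below the deck; far wall 6 mm thick, 28 mm high; a pouring spout with a sill 20 mm high at its -y end.
- cover (a joint): angle of the white trough cover (a plate 43 mm from hinge to free edge, 228 mm wide, 3 mm thick): 0 = shut, level over the trough, upper face 32 mm above the bench; 2.0 rad = wide open, leaning away to the far side. Hinge along the tray's y at tray x +87.5, z +30.5 mm. Stiff hinge: the cover stays where it is left (under 2 N at the free edge moves it).
- cover_edge (a point): middle of the cover's free edge, 43 mm from the hinge; its x axis lies along the plate, from the free edge to the hinge, y along the hinge
- white_1: white tablet (good), round, flat, 22 mm diameter, 10 mm thick, 10 to 14 g, slightly bevelled, a score line across the face; origin at its centre. At the start it lies flat on the tray's deck (centre 33 mm above the bench).
- white_2: white tablet (good), round, flat, 22 mm diameter, 10 mm thick, 10 to 14 g, slightly bevelled, a score line across the face; origin at its centre. At the start it lies flat on the tray's deck (centre 33 mm above the bench).
- white_3: white tablet (good), round, flat, 22 mm diameter, 10 mm thick, 10 to 14 g, slightly bevelled, a score line across the face; origin at its centre. At the start it lies flat on the tray's deck (centre 33 mm above the bench).
- white_4: white tablet (good), round, flat, 22 mm diameter, 10 mm thick, 10 to 14 g, slightly bevelled, a score line across the face; origin at its centre. At the start it lies flat on the tray's deck (centre 33 mm above the bench).
- brown_1: dark brown, off-colour tablet (reject), round, flat, 22 mm diameter, 10 mm thick, 10 to 14 g, slightly bevelled, a score line across the face; origin at its centre. At the start it lies flat on the tray's deck (centre 33 mm above the bench).
- brown_2: dark brown, off-colour tablet (reject), round, flat, 22 mm diameter, 10 mm thick, 10 to 14 g, slightly bevelled, a score line across the face; origin at its centre. At the start it lies flat on the tray's deck (centre 33 mm above the bench).
- jar: white tablet jar with blue screw cap, 68 mm diameter, 85 mm high; origin at the centre of its foot. A bystander; leave it alone.
- tip_box: blue pipette-tip box with clear lid, 86x118x77 mm; origin at the centre of its underside. A bystander; leave it alone.
- beaker: glass beaker, 55 mm diameter, 68 mm high; origin at the centre of its foot. A bystander; leave it alone.
- weigh_boat: white square weighing boat, 69x69x16 mm; origin at the centre of its underside. A bystander; leave it alone.
- crucible: white porcelain crucible, 43 mm diameter, 34 mm high; origin at the centre of its foot. A bystander; leave it alone.
- calibration_weight: light grey cylindrical calibration weight with a knob, 28 mm diameter, 52 mm high; origin at the centre of its foot. A bystander; leave it alone.
- tweezers: steel tweezers lying flat, 124x16x9 mm; origin at the centre of the underside, length along y. A bystander; leave it alone.
- spatula: thin steel spatula with brown wooden grip lying flat, 198x12x10 mm; origin under its middle, length along y. A bystander; leave it alone.

How it is judged:
By the outcome, as a careful person would: the job done as asked, in the order asked, and still so for the second after the job is handed in, with the robot touching nothing.
It also fails if it takes over 51 s, if anything falls off the work surface, if the arm or the gripper's body presses on something with over 40 N, if the wrist force passes 120 N, or if a joint passes its speed limit or range.

## Working session

There is one attempt and no reset: what is moved stays moved. The work goes in short steps, Python scripts to look and compute and a tool call to move; the robot and the scene stay as the last step left them, time stands still between calls to the robot, and variables do not carry over. Pictures are saved under pics/ and viewed, at most 10 in all, crops included, and the job is handed in when it is done.

Besides the shell and the picture viewer there is one more tool, called by a JSON object that holds its "name" and its "arguments". step_arm: Moves the arm, as the interface text tells. Its arguments: {"type":"object","properties":{"targets":{"type":"array"},"fingers":{"type":"number"},"newtons":{"type":"number"}},"required":["targets"]}

```bash
mkdir -p pics; cat > h.py <<'E'
import numpy as np,cv2
from bench import r,vision
def snap(n,f):
    s=vision.snapshot(n);cv2.imwrite('pics/'+f+'.png',s['img']);np.save('pics/'+f+'.npy',s,allow_pickle=True);return s
def load(f): return np.load('pics/'+f+'.npy',allow_pickle=True).item()
def Rm(s):
    a=np.array(s['attitude'],float)
    if a.shape==(3,3):return a
    from scipy.spatial.transform import Rotation as R
    return R.from_euler('xyz',a,degrees=True).as_matrix()
def world(s,px,z):
    u=cv2.undistortPoints(np.array(px,float).reshape(-1,1,2),np.array(s['mtx']),np.array(s['D'])).reshape(-1,2)
    d=np.c_[u[:,0],-u[:,1],-np.ones(len(u))]@Rm(s).T
    e=np.array(s['eye'],float);return e+d*((z-e[2])/d[:,2])[:,None]
def pix(s,P):
    P=(np.array(P,float).reshape(-1,3)-np.array(s['eye']))@Rm(s)
    P=P*[1,-1,-1]
    return cv2.projectPoints(P,np.zeros(3),np.zeros(3),np.array(s['mtx']),np.array(s['D']))[0].reshape(-1,2)
E
python3 - <<'E'
from h import *
for n in('scene','side'):
    s=snap(n,n+'0');print(n,s['eye'],s['attitude'],s['mtx'])
print(r.sense())
a=np.vstack([cv2.imread('pics/scene0.png'),]);
E
```

```text
scene [ -165.52710477 -1042.37540261   634.23020345] [ 6.25549958e+01 -3.55718549e-02 -3.45200831e+01] [[448.95454882   0.         311.9363871 ]
 [  0.         448.95454882 196.57587606]
 [  0.           0.           1.        ]]
side [ -112.60743482 -1232.7210816    650.43244406] [ 64.47816553  -0.6850846  -27.74521539] [[502.19202995   0.         323.69381941]
 [  0.         502.19202995 209.34770396]
 [  0.           0.           1.        ]]
{'time': 0.1, 'joint_pos': array([-7.78307089e+01,  7.51162273e+00,  8.53229414e+01,  6.80771980e-04,
        8.72622200e+01, -4.89389350e+00]), 'qd': array([ 0.03471058, -0.02723864, -0.19251344, -0.01995613,  0.0382819 ,
        0.05224113]), 'joint_efforts': array([ 1.52442470e-03, -5.70952749e+01, -5.01940370e+01, -1.21952148e-04,
        8.21717520e-03,  3.19965443e-05]), 'tool_pos': array([ 175.97517726, -573.13215485,  252.34147339]), 'tcp_rot': array([-1.79903627e+02, -8.93417719e-03,  1.70631440e+01]), 'ft_force': array([-0.01249622,  0.24705621,  0.32922743]), 'wrist_torque': array([ 0.02363741,  0.06856917, -0.04576339]), 'grip_force': 0.0, 'finger_gap': 85.46218072985643}
```

View pics/scene0.png

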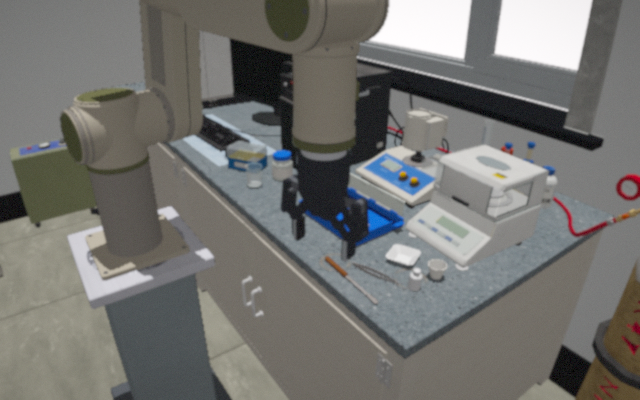

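View pics/side0.png

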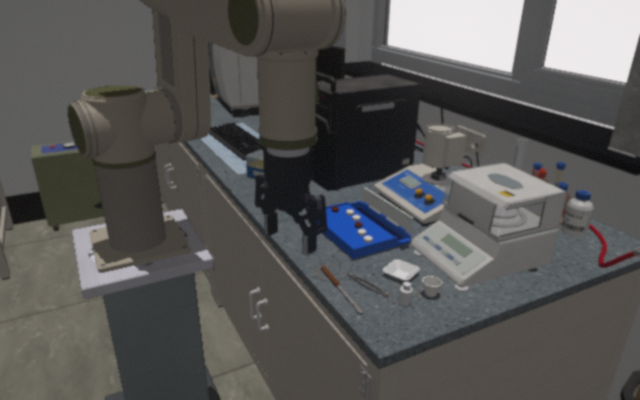

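```bash
python3 - <<'E'
from h import *
s=load('side0');print(world(s,[[362,230],[335,211],[351,211],[357,217],[358,224],[362,231],[369,238],[372,255],[408,240]],33).round(0))
w=snap('wrist','w0');print(w['eye'],w['attitude'],w['mtx'])
c=cv2.resize(s['img'][180:310,230:440],None,fx=3.8,fy=3.8,interpolation=cv2.INTER_CUBIC);cv2.imwrite('pics/c0.png',c)
E
```

```text
[[ 528. -248.   33.]
 [ 520. -115.   33.]
 [ 560. -136.   33.]
 [ 556. -176.   33.]
 [ 536. -214.   33.]
 [ 525. -253.   33.]
 [ 521. -293.   33.]
 [ 482. -368.   33.]
 [ 604. -346.   33.]]
[ 244.70759648 -552.11468756  372.61893896] [-16.60328717   0.17741829 -72.94122678] [[279.51527818   0.         321.34102215]
 [  0.         279.51527818 196.78411709]
 [  0.           0.           1.        ]]
```

View pics/c0.png

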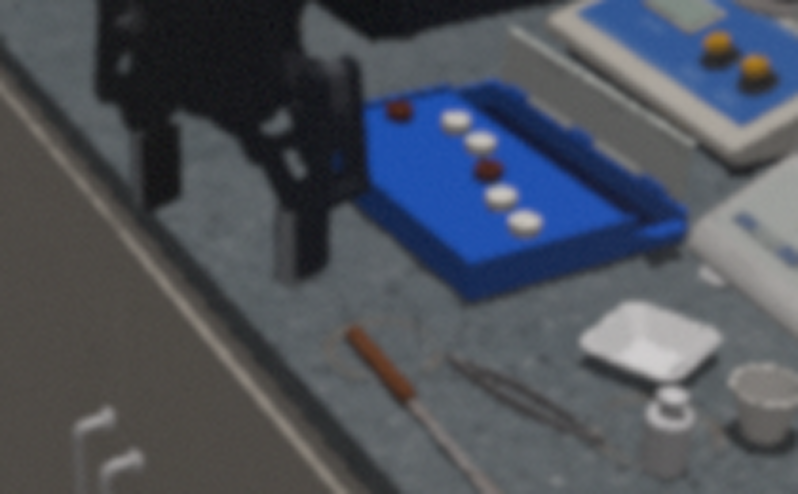

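{"name": "step_arm", "arguments": {"targets": [[[30,34,10,0,0,0],[60,67,20,0,0,0],[90,100,30,0,0,0],[120,133,40,0,0,0],[150,166,48,0,0,0],[180,200,48,0,0,0],[210,233,48,0,0,0],[240,266,48,0,0,0],[265,295,48,0,0,0],[285,318,48,0,0,0],[300,335,48,0,0,0],[300,335,48,0,0,0]]], "fingers": 1}}

```text
time: 1.15
tool_pos: [479.4, -233.1, 301.0]
tcp_rot: [-179.9, -0.1, 17.4]
ft_force: [0.1, -0.7, 1.1]
finger_gap: -0.1
grip_force: 0.0
```

```bash
python3 - <<'E'
from h import *
w=snap('wrist','w1');print(r.sense()['tool_pos'],r.sense()['tcp_rot'],w['eye'],w['attitude'])
cv2.imwrite('pics/w1b.png',cv2.resize(w['img'],(800,500),interpolation=cv2.INTER_CUBIC))
E
```

```text
[ 477.79428013 -235.5165105   300.88385652] [-1.79942365e+02 -4.81630570e-03  1.73662080e+01] [ 547.86342431 -211.8313524   421.37720352] [-16.49679004   0.19835472 -72.61115656]
```

View pics/w1b.png

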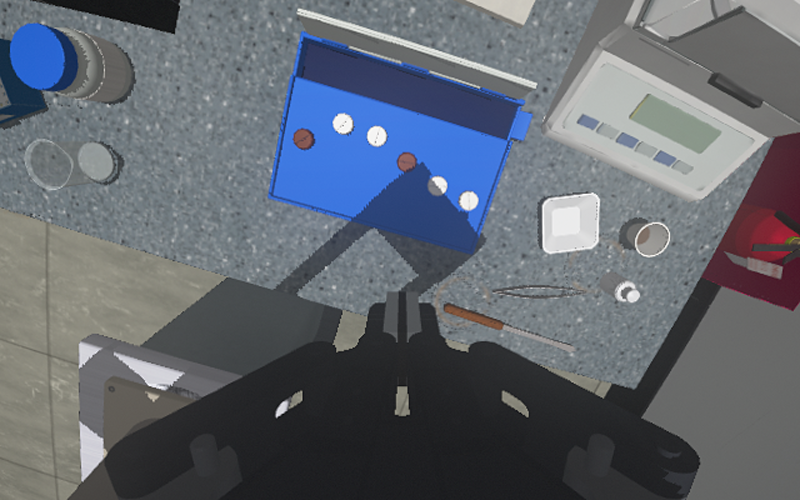

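```bash
python3 - <<'E'
from h import *
w=load('w1')
def W(p,z): return world(w,np.array(p)/1.25,z)
hsv=cv2.cvtColor(w['img'],cv2.COLOR_BGR2HSV)
m=((hsv[...,0]>100)&(hsv[...,0]<130)&(hsv[...,1]>140)).astype('u1');m[:, :200]=0;m[:,430:]=0
n,l,st,ce=cv2.connectedComponentsWithStats(m);k=1+st[1:,4].argmax();print(st[k])
T=W([[343,124],[377,136],[437,186],[469,201],[303,139],[406,162]],38)[:,:2]
C=W([[270,198],[475,252],[297,78],[513,140]],34)[:,:2]
print(C.round(1));print(np.linalg.norm(C[1]-C[0]))
d=C[1]-C[0];print(np.degrees(np.arctan2(d[1],d[0])))
D=W([[297,78],[513,140]],28)[:,:2];print(D); e=D[1]-D[0];print(np.degrees(np.arctan2(e[1],e[0])),np.linalg.norm(e))
th=np.arctan2(e[1],e[0])+np.pi/2
R=np.array([[np.cos(th),-np.sin(th)],[np.sin(th),np.cos(th)]])
near=C[:2].mean(0)@R[:,0]; edge=D.mean(0)@R[:,0]; yc=(C[:2].mean(0)@R[:,1],D.mean(0)@R[:,1])
print(near,edge,edge-near,yc)
o=R@np.array([(near+89+edge-45)/2,np.mean(yc)]);print('origin',o,'th',np.degrees(th))
print(((T-o)@R).round(1)); print(T.round(1))
np.save('tray.npy',[*o,th])
# overlay model
img=cv2.imread('pics/w1b.png')
def P(x,y,z): 
    q=R@[x,y]+o; return tuple((pix(w,[q[0],q[1],z])[0]*1.25).astype(int))
for a,b in [((-89,-122,34),(-89,122,34)),((-89,122,34),(89,122,28)),((45,-118,28),(45,118,28)),((-89,-122,34),(89,-122,28)),((89,-122,28),(89,122,28))]:
    cv2.line(img,P(*a),P(*b),(0,255,255),1)
for t in ((1.8),(1.9),2.0):
    x=87.5-43*np.cos(t);z=30.5+43*np.sin(t);cv2.line(img,P(x,-114,z),P(x,114,z),(0,0,255),1)
cv2.imwrite('pics/ov.png',cv2.resize(img[0:300,230:600],None,fx=2,fy=2))
E
```

```text
[  214    25   212   178 17531]
[[ 447.3  -87.2]
 [ 456.6 -328.4]
 [ 577.6  -88.3]
 [ 586.5 -323.1]]
241.44404384114438
-87.78315124523476
[[ 578.08681258  -86.39747202]
 [ 587.11575457 -324.83034004]]
-87.83136774796851 238.6037601250063
443.7416815345371 574.4034329262139 130.66175139167677 (np.float64(-224.76466069228113), np.float64(-227.51270343340238))
origin [ 539.24944822 -205.88054101] th 2.168632252031481
[[ 10.6  59.3]
 [  8.1  21.9]
 [-25.5 -54.1]
 [-31.9 -92.9]
 [-15.1  97. ]
 [ -9.8 -14.6]]
[[ 547.6 -146.3]
 [ 546.5 -183.7]
 [ 515.8 -260.9]
 [ 510.9 -300. ]
 [ 520.5 -109.5]
 [ 530.  -220.9]]
```

View pics/ov.png

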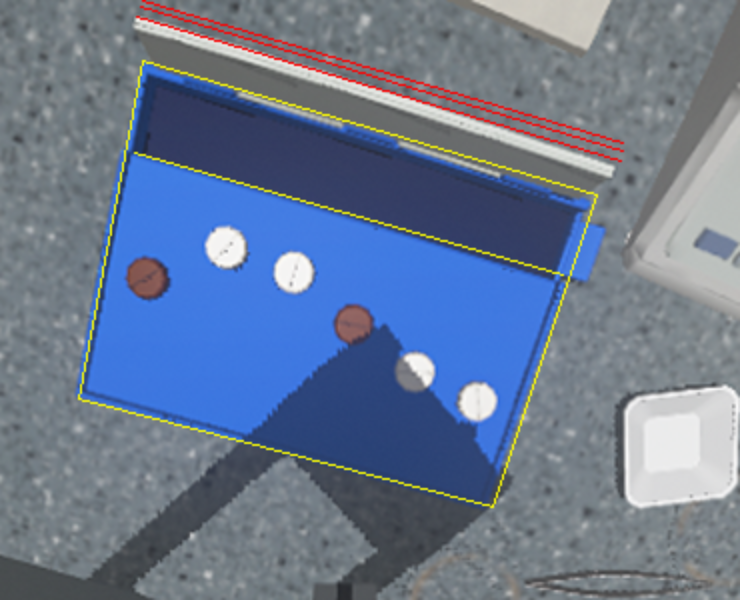

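```bash
python3 - <<'E'
from h import *
w=load('w1');p=[478.5,-234.5]
for z in(279,272,266): print(z,pix(w,[*p,z])*1.25)
ox,oy,th=np.load('tray.npy');th=np.radians(2.19)
R=np.array([[np.cos(th),-np.sin(th)],[np.sin(th),np.cos(th)]])
C=np.array([[447.3,-87.2],[456.6,-328.4]]).mean(0)@R
D=np.array([[578.09,-86.4],[587.12,-324.83]]).mean(0)@R
t=np.array([(C[0]+89+D[0]-45)/2,(C[1]+D[1])/2]);o=R@t;print(o)
np.save('tray.npy',[*o,th])
T=np.array([[547.6,-146.3],[546.5,-183.7],[515.8,-260.9],[510.9,-300],[520.5,-109.5],[530,-220.9]])
for q in T:
    l=R.T@(q-o);print(l.round(1),(o+R@[l[0]-30,l[1]]).round(1),(o+R@[36,l[1]]).round(1))
E
```

```text
279 [[404.77272328 311.49556262]]
272 [[404.69859123 304.60578497]]
266 [[404.63959435 299.12900661]]
[ 539.26143122 -205.86680511]
[10.6 59.2] [ 517.6 -147.4] [ 573.  -145.3]
[ 8.1 21.9] [ 516.5 -184.8] [ 574.4 -182.6]
[-25.5 -54.1] [ 485.8 -262. ] [ 577.3 -258.5]
[-31.9 -93. ] [ 480.9 -301.1] [ 578.8 -297.4]
[-15.1  97. ] [ 490.5 -110.6] [ 571.5 -107.5]
[ -9.8 -14.7] [ 500. -222.] [ 575.8 -219.1]
```

{"name": "step_arm", "arguments": {"targets": [[[0,0,0,0,0,-0.1],[0,0,0,0,0,-0.2],[0,0,0,0,0,-0.265],[0,0,0,0,0,-0.265]]], "fingers": 0.8}}

```text
time: 1.53
tool_pos: [475.4, -239.4, 301.0]
tcp_rot: [180.0, 0.0, 1.6]
ft_force: [-0.3, 0.9, 0.8]
finger_gap: 8.7
grip_force: 0.0
```

{"name": "step_arm", "arguments": {"targets": [[[8,20,-30,0,0,0],[18,40,-65,0,0,0],[28,60,-100,0,0,0],[36,78,-135,0,0,0],[41,91,-165,0,0,0],[41,91,-200,0,0,0],[41,91,-225,0,0,0],[41,91,-240,0,0,0],[41,91,-247,0,0,0],[41,91,-247,0,0,0]]]}}

```text
time: 2.37
tool_pos: [515.4, -147.7, 52.3]
tcp_rot: [-179.9, 0.2, 1.9]
ft_force: [-0.3, -0.2, 1.0]
finger_gap: 8.5
grip_force: 0.0
```

```bash
python3 - <<'E'
from h import *
w=snap('wrist','w2')
cv2.imwrite('pics/w2b.png',cv2.resize(w['img'],(800,500),interpolation=cv2.INTER_CUBIC))
E
```

```text
(no output)
```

View pics/w2b.png

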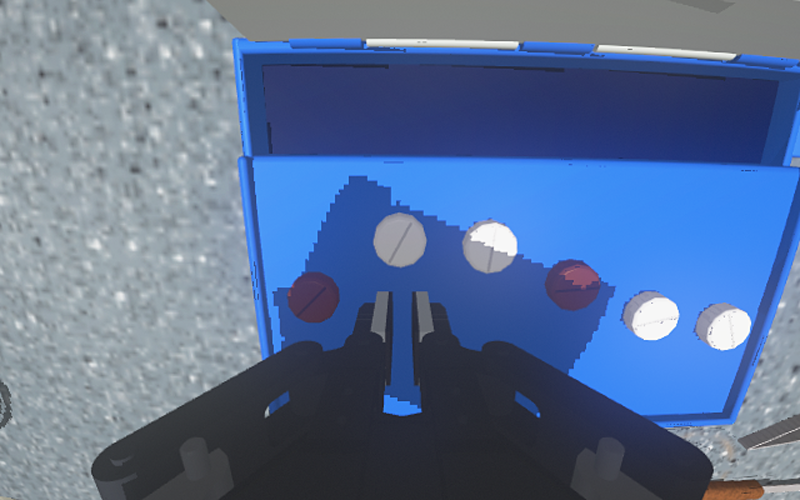

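{"name": "step_arm", "arguments": {"targets": [[[8,0,0,0,0,0],[16,1,0,0,0,0],[24,1,0,0,0,0],[32,1,0,0,0,0],[40,2,0,0,0,0],[46,2,0,0,0,0],[52,2,0,0,0,0],[57,2,0,0,0,0],[58,2,0,0,0,0],[58,2,0,0,0,0],[50,2,8,0,0,0],[35,0,25,0,0,0]]]}}

```text
time: 3.42
tool_pos: [550.7, -146.7, 77.1]
tcp_rot: [-179.9, 0.2, 1.9]
ft_force: [0.7, 0.4, 0.6]
finger_gap: 8.7
grip_force: 0.0
```

```bash
python3 - <<'E'
from h import *
w=snap('wrist','w3')
cv2.imwrite('pics/w3b.png',cv2.resize(w['img'],(800,500),interpolation=cv2.INTER_CUBIC)[:420,180:])
E
```

```text
(no output)
```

View pics/w3b.png

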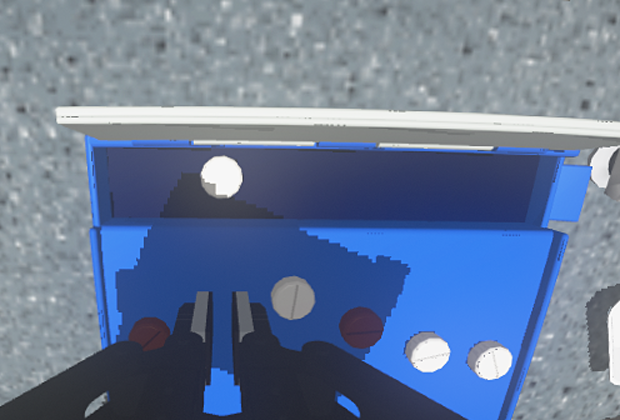

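{"name": "step_arm", "arguments": {"targets": [[[-18,-18,0,0,0,0],[-36,-37,0,0,0,0],[-36,-37,-15,0,0,0],[-36,-37,-25,0,0,0],[-28,-37,-25,0,0,0],[-20,-37,-25,0,0,0],[-12,-36,-25,0,0,0],[-4,-36,-25,0,0,0],[4,-36,-25,0,0,0],[11,-35,-25,0,0,0],[18,-35,-25,0,0,0],[24,-35,-25,0,0,0]]]}}

```text
time: 4.47
tool_pos: [577.1, -182.4, 54.4]
tcp_rot: [180.0, -0.0, 1.9]
ft_force: [0.8, 0.1, 0.1]
finger_gap: 8.6
grip_force: 0.0
```

{"name": "step_arm", "arguments": {"targets": [[[1,0,0,0,0,0],[1,0,0,0,0,0],[-8,0,12,0,0,0],[-30,-20,25,0,0,0],[-60,-50,25,0,0,0],[-90,-79,25,0,0,0],[-90,-79,10,0,0,0],[-90,-79,0,0,0,0],[-90,-79,0,0,0,0]]]}}

```text
time: 5.22
tool_pos: [484.1, -260.7, 51.8]
tcp_rot: [-179.8, 0.2, 1.8]
ft_force: [-0.3, 0.7, -1.3]
finger_gap: 8.3
grip_force: 0.0
```

{"name": "step_arm", "arguments": {"targets": [[[9,0,0,0,0,0],[18,0,0,0,0,0],[27,1,0,0,0,0],[36,1,0,0,0,0],[45,1,0,0,0,0],[54,2,0,0,0,0],[62,2,0,0,0,0],[70,2,0,0,0,0],[77,3,0,0,0,0],[84,3,0,0,0,0],[90,3,0,0,0,0],[94,3,0,0,0,0]]]}}

```text
time: 6.22
tool_pos: [580.8, -258.6, 54.3]
tcp_rot: [180.0, -0.0, 1.9]
ft_force: [-0.8, -0.4, 0.0]
finger_gap: 8.3
grip_force: 0.0
```

{"name": "step_arm", "arguments": {"targets": [[[0,0,0,0,0,0],[-8,0,12,0,0,0],[-30,-14,25,0,0,0],[-65,-28,25,0,0,0],[-99,-42,25,0,0,0],[-99,-42,10,0,0,0],[-99,-42,0,0,0,0],[-99,-42,0,0,0,0]]]}}

```text
time: 6.88
tool_pos: [479.4, -299.7, 51.9]
tcp_rot: [-179.9, 0.2, 1.8]
ft_force: [-0.7, 0.8, -1.3]
finger_gap: 8.5
grip_force: 0.0
```

{"name": "step_arm", "arguments": {"targets": [[[9,0,0,0,0,0],[18,0,0,0,0,0],[27,1,0,0,0,0],[36,1,0,0,0,0],[45,2,0,0,0,0],[54,2,0,0,0,0],[63,3,0,0,0,0],[71,3,0,0,0,0],[79,4,0,0,0,0],[87,4,0,0,0,0],[94,4,0,0,0,0],[100,4,0,0,0,0]]]}}

```text
time: 7.88
tool_pos: [581.8, -296.6, 54.3]
tcp_rot: [180.0, -0.0, 1.9]
ft_force: [0.3, -0.2, -0.1]
finger_gap: 8.6
grip_force: 0.0
```

{"name": "step_arm", "arguments": {"targets": [[[0,0,0,0,0,0],[-8,0,12,0,0,0],[-25,20,40,0,0,0],[-40,50,75,0,0,0],[-50,75,110,0,0,0],[-55,90,146,0,0,0],[-55,90,146,0,0,0]]], "fingers": 1}}

```text
time: 8.47
tool_pos: [527.9, -205.5, 207.9]
tcp_rot: [179.8, -0.5, 2.0]
ft_force: [0.7, -0.9, 1.5]
finger_gap: 0.1
grip_force: 0.0
```

```bash
python3 - <<'E'
from h import *
w=snap('wrist','w4');print(r.sense()['tool_pos'],w['eye'])
cv2.imwrite('pics/w4b.png',cv2.resize(w['img'],(800,500),interpolation=cv2.INTER_CUBIC))
E
```

```text
[ 528.18473203 -206.11976486  206.90017098] [ 598.71240982 -202.69322933  328.77509933]
```

View pics/w4b.png

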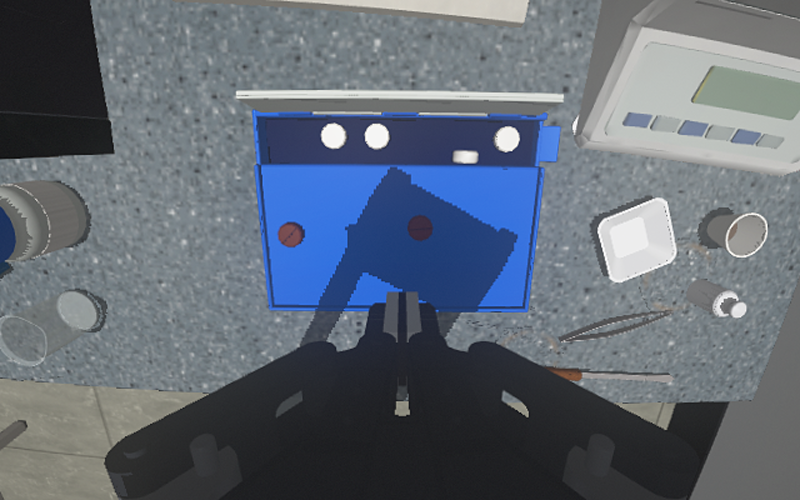

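```bash
python3 - <<'E'
from h import *
w=load('w4');ox,oy,th=np.load('tray.npy');o=np.array([ox,oy])
R=np.array([[np.cos(th),-np.sin(th)],[np.sin(th),np.cos(th)]])
for p,z in [((465,157),30),((453,151),30),((479,164),30),((466,166),28),((507,139),18),((333,136),18),((377,136),18),((290,234),38),((420,228),38),((400,94),73),((262,95),73),((600,92),73)]:
    q=world(w,np.array(p)/1.25,z)[0,:2];print(p,q.round(1),((q-o)@R).round(1))
print((o+R@[10,-54]),(o+R@[52,-54]))
E
```

```text
(465, 157) [ 591.1 -256.4] [ 49.9 -52.5]
(453, 151) [ 595.6 -246.1] [ 54.7 -42.3]
(479, 164) [ 585.9 -268.7] [ 44.2 -64.5]
(466, 166) [ 583.7 -258.2] [ 42.4 -54. ]
(507, 139) [ 607.3 -293.6] [ 64.7 -90.3]
(333, 136) [ 604.5 -144.5] [67.5 58.8]
(377, 136) [ 605.6 -182.1] [67.2 21.2]
(290, 234) [ 522.  -109.7] [-13.5  96.8]
(420, 228) [ 531.  -221.3] [ -8.8 -15.1]
(400, 94) [ 632.6 -201. ] [93.4  1.3]
(262, 95) [ 629.5 -106.1] [94.  96.3]
(600, 92) [ 640.4 -339.5] [  95.9 -137.4]
[ 551.31765106 -259.44522953] [ 593.28697431 -257.84026655]
```

{"name": "step_arm", "arguments": {"targets": [[[10,-20,-35,0,0,0],[18,-38,-70,0,0,0],[25,-52,-105,0,0,0],[25,-52,-135,0,0,0],[25,-52,-145,0,0,0],[25,-52,-148,0,0,0],[25,-52,-149,0,0,0],[25,-52,-149,0,0,0],[25,-52,-149,0,0,0],[25,-52,-149,0,0,0]]]}}

```text
time: 9.35
tool_pos: [551.2, -258.6, 51.6]
tcp_rot: [180.0, -0.0, 1.9]
ft_force: [-0.1, 0.9, 0.2]
finger_gap: -0.2
grip_force: 0.0
```

{"name": "step_arm", "arguments": {"targets": [[[0,0,-1,0,0,0],[0,0,-2,0,0,0],[0,0,-2,0,0,0],[0,0,-2,0,0,0]]]}}

```text
time: 9.68
tool_pos: [551.4, -258.7, 50.1]
tcp_rot: [180.0, -0.0, 1.9]
ft_force: [-2.0, 0.5, 3.7]
finger_gap: 0.1
grip_force: 2.6
```

{"name": "step_arm", "arguments": {"targets": [[[5,0,0.5,0,0,0],[11,0,0.5,0,0,0],[16,0,0.5,0,0,0],[20,1,0.5,0,0,0],[24,1,0.5,0,0,0],[28,1,0.5,0,0,0],[32,1,0.5,0,0,0],[35,1,0.5,0,0,0],[38,1,0.5,0,0,0],[40,2,0.5,0,0,0],[41,2,0.5,0,0,0],[41,2,0.5,0,0,0]]]}}

```text
time: 10.68
tool_pos: [592.7, -256.5, 50.1]
tcp_rot: [180.0, -0.0, 1.9]
ft_force: [1.6, -0.5, 4.6]
finger_gap: 0.2
grip_force: 2.2
```

{"name": "step_arm", "arguments": {"targets": [[[-5,0,10,0,0,0],[-20,10,40,0,0,0],[-35,25,75,0,0,0],[-50,40,110,0,0,0],[-62,48,148,0,0,0],[-66,50,150,0,0,0],[-66,50,150,0,0,0]]]}}

```text
time: 11.27
tool_pos: [526.6, -206.8, 203.8]
tcp_rot: [179.8, -0.3, 1.9]
ft_force: [-0.3, 0.5, 0.1]
finger_gap: -0.1
grip_force: 0.0
```

```bash
python3 - <<'E'
from h import *
w=snap('wrist','w5');s=snap('side','s5');print(r.sense()['tool_pos'],w['eye'])
a=cv2.resize(w['img'],(800,500),interpolation=cv2.INTER_CUBIC)[60:330,180:640]
b=cv2.resize(s['img'][180:270,300:450],None,fx=3,fy=3,interpolation=cv2.INTER_CUBIC)
o=np.zeros((550,460,3),'u1');o[:270]=a;o[275:545,:450]=b
cv2.imwrite('pics/w5b.png',o)
E
```

```text
[ 525.47686448 -206.48095905  199.48077176] [ 597.80344395 -204.13780096  324.47285551]
```

View pics/w5b.png

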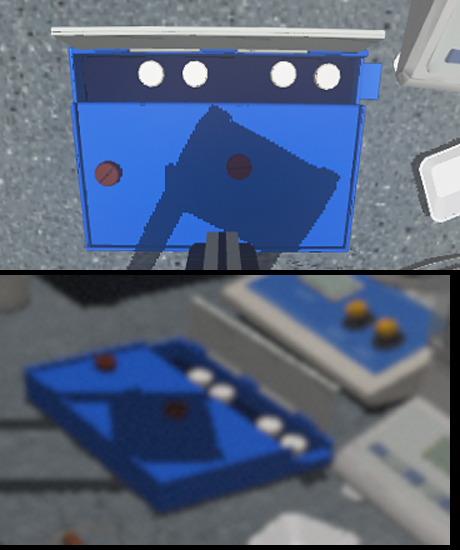

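```bash
python3 - <<'E'
from h import *
w=load('w4')
for z in(0,50,80):print(z,world(w,np.array([[185,0],[525,22],[95,2],[113,150]])/1.25,z).round(0).tolist())
E
```

```text
0 [[714.0, -16.0, 0.0], [704.0, -304.0, 0.0], [715.0, 67.0, 0.0], [589.0, 68.0, 0.0]]
50 [[697.0, -44.0, 50.0], [688.0, -289.0, 50.0], [697.0, 26.0, 50.0], [590.0, 27.0, 50.0]]
80 [[686.0, -61.0, 80.0], [679.0, -280.0, 80.0], [686.0, 1.0, 80.0], [591.0, 2.0, 80.0]]
```

{"name": "step_arm", "arguments": {"targets": [[[25,1,0,0,0,0],[55,2,0,0,0,0],[85,3,0,0,0,0],[112,4,0,0,0,0],[128,5,0,0,0,0],[131,5,0,0,0,0],[131,5,0,0,0,0]]]}}

```text
time: 11.95
tool_pos: [656.6, -201.3, 196.6]
tcp_rot: [-179.9, 0.2, 1.9]
ft_force: [-0.5, 0.3, 0.0]
finger_gap: -0.3
grip_force: 0.0
```

{"name": "step_arm", "arguments": {"targets": [[[0,0,-30,0,0,0],[0,0,-60,0,0,0],[0,0,-85,0,0,0],[0,0,-105,0,0,0],[0,0,-114,0,0,0],[0,0,-116,0,0,0],[0,0,-116,0,0,0],[-4,0,-117,0,0,0],[-8,0,-118,0,0,0],[-13,0,-118,0,0,0],[-18,0,-118,0,0,0],[-18,0,-118,0,0,0]]]}}

```text
time: 12.95
tool_pos: [638.5, -201.8, 82.6]
tcp_rot: [180.0, -0.0, 1.9]
ft_force: [-0.4, -0.3, 1.4]
finger_gap: -0.2
grip_force: 0.0
```

{"name": "step_arm", "arguments": {"targets": [[[-5,0,-1,0,0,0],[-10,0,-2,0,0,0],[-15,-1,-3,0,0,0],[-19,-1,-5,0,0,0],[-22,-1,-8,0,0,0],[-25,-1,-11,0,0,0],[-28,-1,-15,0,0,0],[-30,-1,-19,0,0,0],[-31,-1,-23,0,0,0],[-31,-1,-26,0,0,0],[-31,-1,-28,0,0,0],[-31,-1,-28,0,0,0]]]}}

```text
time: 13.95
tool_pos: [607.8, -202.5, 54.1]
tcp_rot: [-180.0, 0.1, 1.9]
ft_force: [-4.7, 0.6, 6.1]
finger_gap: -0.1
grip_force: 3.2
```

{"name": "step_arm", "arguments": {"targets": [[[0,0,-1,0,0,0],[0,0,-2,0,0,0],[0,0,-3,0,0,0],[0,0,-3,0,0,0],[0,0,-3,0,0,0]]]}}

```text
time: 14.37
tool_pos: [607.9, -202.6, 53.8]
tcp_rot: [-180.0, 0.1, 1.9]
ft_force: [-15.5, 4.7, 27.2]
finger_gap: -0.1
grip_force: 13.9
```

{"name": "step_arm", "arguments": {"targets": [[[0,0,4,0,0,0],[-5,0,6,0,0,0],[-10,0,6,0,0,0],[-10,0,3,0,0,0],[-10,0,1,0,0,0],[-10,0,-0.5,0,0,0],[-10,0,-0.5,0,0,0],[-10,0,-0.5,0,0,0]]]}}

```text
time: 15.03
tool_pos: [597.6, -202.7, 53.7]
tcp_rot: [-180.0, 0.1, 1.9]
ft_force: [-19.6, 6.4, 35.4]
finger_gap: 0.0
grip_force: 17.6
```

Same height: fully shut. Retract straight up and check.

{"name": "step_arm", "arguments": {"targets": [[[0,0,4,0,0,0],[0,0,15,0,0,0],[0,0,45,0,0,0],[-25,0,80,0,0,0],[-50,0,115,0,0,0],[-70,0,145,0,0,0],[-75,0,150,0,0,0],[-75,0,150,0,0,0],[-75,0,150,0,0,0],[-75,0,150,0,0,0]]]}}

```text
time: 15.87
tool_pos: [522.7, -202.1, 198.4]
tcp_rot: [-179.9, 0.1, 1.9]
ft_force: [1.0, 0.3, 0.4]
finger_gap: -0.1
grip_force: 0.0
```

```bash
python3 - <<'E'
from h import *
w=snap('wrist','w6');s=snap('side','s6')
a=cv2.resize(w['img'],(800,500),interpolation=cv2.INTER_CUBIC)[:330,0:800]
b=cv2.resize(s['img'][180:270,300:450],None,fx=2.9,fy=2.9,interpolation=cv2.INTER_CUBIC)
o=np.zeros((595,800,3),'u1');o[:330]=a;o[333:333+b.shape[0],:b.shape[1]]=b
cv2.imwrite('pics/w6b.png',o)
E
```

```text
(no output)
```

View pics/w6b.png

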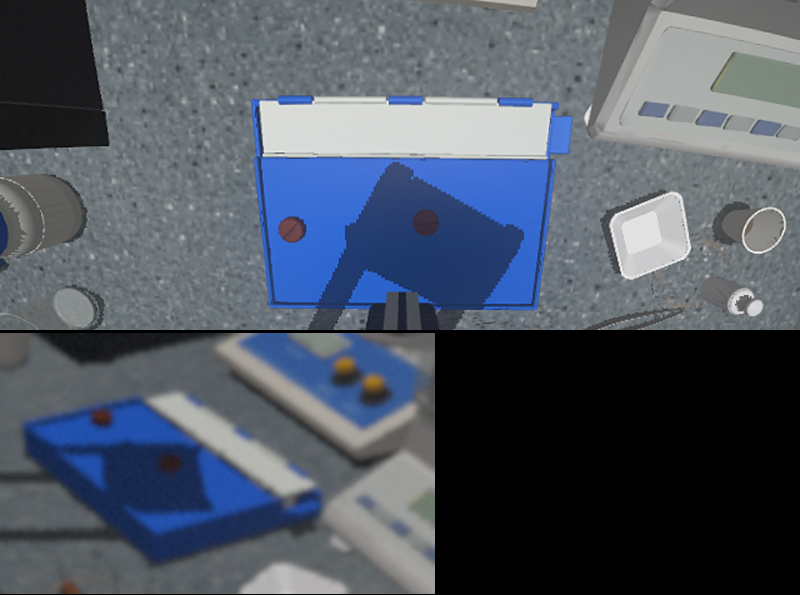

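The cover lies level over the trough (rows 103–156). Both brown tablets are on the deck at (291,229) and (425,222), and nothing else has moved.

```bash
python3 -c "
from bench import r
print(r.hand_in())"
```

```text
the job is handed in; nothing more can be done
None
```

The job is handed in: all four white tablets are in the trough, the cover is pressed fully shut over them, both brown tablets are still on the deck, and the other things on the bench look undisturbed, after about 16 s of the 51 s allowed.

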